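# Seat the window clamp on a bond tester's workholder and hold it on its stop

## Task

Fit the window clamp to the bond tester's workholder: pick the clamp up by its black grip, hang its two rear hooks over the cross bar at the rear of the workholder, and press its front down against the sprung plunger until the foot sits on the stop ledge. Finish while holding it down there with a steady push, firm but without leaning hard on it, so that the latch can be closed; do not let go, and leave the other things on the bench where they are.

Things in the scene. Friction and masses are not known exactly. Their poses are not given: they have to be found in the camera images.
- workholder: Fixed workholder, sizes in mm: bronze plate 160 x 140, round foot, aluminium block 120 x 100 with top at z 58, anvil with copper strip in the middle, top z 80, x -12..30. Origin: centre of the plate's underside, on the bench; x from its front (ledge, plunger, latch; turned roughly to the robot) to its rear (cross bar). Clamp fully home: clamp origin at x 0, y 0, z 68 here, same yaw.
- bar_mid (a point): Middle, on the axis, of the round cross bar at the workholder's rear: diameter 10 mm, along the workholder's y, at x 48, z 77 mm in its frame. It runs between two bearers with inner faces at y -41 and +41 mm and tops at z 84 mm, so a hooked-on clamp has 9 mm of play either way in y.
- clamp: Window clamp: loose steel frame, 0.16 to 0.26 kg, lying flat on the bench, hooks down. Origin: at the level of foot and hook tips (its underside), under the middle; x from front (foot, grip) to rear (hooks), z up. Mm in its frame: plate 64 wide, x -54..60, z 14..19, window x -12..34, 40 wide; foot under the front edge x -54..-44, 56 wide, z 0..14.
- clamp_grip (a point): Centre of the top of the clamp's grip, an upright black plastic block on the front part of the plate: 28 mm long in x, 12 mm thick in y, 32 mm tall, from the plate's top (z 19 mm) to z 51 mm in the clamp's frame, centred on x -32 mm, y 0.
- clamp_hook (a point): Roof of the hook slots, midway between the two hooks (clamp frame 48, 0, 14 mm). The hooks, at y -22 and +22 mm, are each a front and a rear leg 14 mm deep, splayed at the tips, with a slot 15 mm wide between, open downward. Rests on top of the bar when hooked on: x 48 (2.5 mm play either way), z 82 mm in the workholder's frame.
- clamp_foot (a point): Centre of the underside of the clamp's foot (clamp frame -49, 0, 0 mm). On the stop ledge it is at z 68 mm in the workholder's frame.
- stop_ledge: Fixed steel ledge across the workholder's front, the hard stop for the clamp's foot: x -60..-40, y -32..32 mm, flat top at z 68 mm in the workholder's frame. Origin: centre of its underside, 10 mm below its top.
- plunger_tip (a point): Top of the sprung plunger, a vertical brass pin 10 mm in diameter with a round end, coming up through the middle of the stop ledge at x -49, y 0 of the workholder; free, it stands 9 mm above the ledge (z 77 mm).
- plunger (a joint): How far the plunger is pushed down, m: 0 free, 0.009 flush with the ledge (clamp on its stop). It pushes up with about 2.5 N at 0 and 6.5 N at 0.009, and so holds the front of a hooked-on, unpressed clamp up off the ledge.
- spare_plate: Bystander, loose, to be left alone: plain flat steel frame 106 x 70 x 5 mm, window 38 x 38 mm, no hooks and no grip. Origin: centre of its underside.
- weight: Bystander, loose, to be left alone: brass knob weight, 24 mm across, 33 mm tall. Origin: centre of its underside.
- loupe: Bystander, loose, to be left alone: black eyepiece, 26 mm across, 31 mm tall. Origin: centre of its underside.
- chip_tray: Bystander, loose, to be left alone: black tray 51 x 51 x 12 mm with small pockets. Origin: centre of its underside.
- phone: Bystander, loose, to be left alone: black phone 150 x 72 x 8 mm. Origin: centre of its underside.
- dispenser: Bystander, loose, to be left alone: pale bottle with a steel dish top, 64 mm across, 127 mm tall. Origin: centre of its underside.
- tweezers: Bystander, loose, to be left alone: steel tweezers 120 mm long, 8 mm tall. Origin: centre of its underside.
- hex_driver: Bystander, loose, to be left alone: driver with grey handle, 160 mm long, 18 mm thick. Origin: near its middle, on its underside.
Not all that is in view belongs to the job. What is shaped like the clamp but red is not meant.

How it is judged (in metres and radians):
On the way:
1. the clamp's hooks hang over the cross bar (x of clamp_hook in the frame of workholder between 0.042 and 0.054 m and y of clamp_hook in the frame of workholder between -0.015 and 0.015 m and z of clamp_hook in the frame of workholder between 0.079 and 0.085 m and angle between the x axis of clamp and the x axis of workholder, either way round below 0.2 rad), for 0.1 s.
At the end, for the whole second after the job is handed in: Robot in contact with the clamp (over 1 N); hook roof on the bar (6 mm in x, 15 in y, 3 in z of home, parallel within 0.2 rad); foot within 2 mm of the ledge and bearing on it with 1 to 25 N; plunger down over 7 mm; clamp still (under 10 mm/s) (all of step 1 and z of clamp_foot in the frame of workholder between 0.0655 and 0.07 m and value of joint plunger above 0.007 m and contact force between clamp and stop_ledge between 1 and 25 N and (contact force between clamp and the fingers above 1 N or contact force between clamp and the arm above 1 N) and linear speed of clamp below 0.01 m/s); the arm keeps its last pose, push and grip.
It fails at once if another thing on the bench is shifted by more than 20 mm (distance of any of spare_plate, weight, loupe, chip_tray, phone, dispenser, tweezers, hex_driver from where it was at the start of the episode above 0.02 m).
It also fails if it takes over 38 s, if anything falls off the work surface, if the arm or the gripper's body presses on something with over 40 N, if the wrist force passes 120 N, or if a joint passes its speed limit or range.

## Robot

A 6-joint arm with a two-finger parallel gripper is mounted at the origin on the work surface. World frame = base frame: x ahead of the robot, y to its left, z up, the work surface at z = 0. Lengths are in m, angles in degrees, forces in N, time in s.
With the tool pointing down it reaches from about 0.4 to 0.825 m from the base axis. Payload 7 kg.
Tool frame: the origin (TCP) lies midway between the tips of the shut fingers; the grasp point (between the pads) lies 19 mm behind it; z points along the fingers, x is the direction in which the jaws open and shut, and the axes are right-handed (so a half turn about z gives the same grasp; the last joint's range is limited). The gripper opens to 88 mm and grips with 3 to 60 N. Pads are 19 mm wide; open, the fingers measure 130 mm over their backs; the gripper's body (78 mm by 193 mm) begins 47 mm behind the grasp point.
Start: joints at [-48.352, 20.546, 0.682, 0, -70.136, -16.507], TCP at [0.287, -0.611, 0.227] pointing down, gripper open.
Joint ranges: [-176.03, 176.03], [-82.01, 121.73], [-58.28, 71.71], [-173.87, 95.51], [-174.79, -0.11], [-173.66, 173.66]. Speed limits (degrees/s): [136.94, 136.94, 172.46, 180, 180, 180].

## Interface

Orientations are given as [roll, pitch, yaw] about the fixed x, y, z axes, in that order (R = Rz(yaw) Ry(pitch) Rx(roll)).
In Python, from plant import * gives the robot as it stands. The module is installed in compiled form; this text tells all that it offers.
- The arm moves only by the shell command python3 -m pendant 'ROWS' [OPENING]. ROWS is JSON, a list that holds one entry, the list of rows, each a list of 6 numbers: the shift along the world's x, y, z in mm, then the turn, a rotation vector about the world's x, y, z in degrees. A call has 1 to 10 rows; each row is the pose to reach, as a shift and turn from the pose commanded when the call began; what a row does not reach only later rows make up. A row lasts 1/8 s, in which the tool goes at most 62.5 mm and 10.7 degrees, less where a joint would pass 70% of its speed; a pose out of reach is approached as far as the arm can. A call with a gripper value outside its range is refused whole. OPENING is the closure, from -1 (fully open) to 1 (shut), set as the call begins (- or left out, the last holds). The fingers move at their own pace and stop on an object; the grip force is fixed at half the most. Time passes only in rows, so rows that repeat a pose let the fingers close. It gives the time, the measured TCP pose, the force and the opening at its end, in the units of the state.
- get_obs(): the state, without advancing time (a new reading comes with each control period).
- snapshot(name): name is "scene" or "top" or "wrist"; returns a dict with "pixels" (384x512x3 uint8, red, green, blue), "depth" (384x512 float32, m along the optical axis (not along the pixel's ray), 0 where there is no reading), "fx", "fy", "cx", "cy" (pixels), "pose" (4x4, takes a point from camera to world coordinates); the wrist camera has in their place "tool_from_camera" (4x4, takes a point from camera to tool coordinates, whose origin is the TCP and whose axes are the tool frame's). Camera axes: x right, y down, z forward; pixel columns grow to the right and rows downward; lengths in m; the calibration is good to about 2 mm. The wrist camera is an equidistant fisheye: a pixel r from the principal point sees the ray r / f radians off the axis. A picture is of the moment at which its call begins: read the wrist's pose just before it.
- close_job(): hands the job in, once; it reports no verdict.
The state is a dict: "clock": time; "joint_pos": joint angles; "qvel": joint speeds; "tau": joint torques, N m; "tool_pos": TCP position; "orientation": TCP orientation; "force": force on the tool from outside, world axes, zero at the start; "moment": the same for the moment, N m; "opening": finger opening in m.
Only numpy, scipy, OpenCV 4.12 (cv2) and the standard library are available. Lean on these libraries where they do the work, as an engineer would, in place of code of your own. Each camera call takes 0.05 s, during which the arm holds its last target. There are 200 camera calls.

## Working session

There is one attempt and no reset: what is moved stays moved. The work goes in short steps, Python scripts to look and compute and a shell command to move; the robot and the scene stay as the last step left them, time stands still between calls to the robot, and variables do not carry over. Pictures are saved under pics/ and viewed, about 8 in all and at most 12, crops included, and the job is handed in when it is done.

```bash
mkdir -p pics; cat > h.py <<'E'
from plant import *
import numpy as np, cv2, pickle
def snap(name,fn):
    s=snapshot(name); pickle.dump(s,open(f'pics/{fn}.pkl','wb'))
    cv2.imwrite(f'pics/{fn}.png',s['pixels'][:,:,::-1]); return s
def load(fn): return pickle.load(open(f'pics/{fn}.pkl','rb'))
def crop(fn,x0,y0,x1,y1,k,out):
    s=load(fn); cv2.imwrite(f'pics/{out}.png',cv2.resize(s['pixels'][y0:y1,x0:x1,::-1],None,fx=k,fy=k,interpolation=cv2.INTER_CUBIC))
def pt(s,u,v,z=None):
    """world point from depth, or on the plane of height z"""
    d=s['depth'][int(round(v)),int(round(u))]
    r=np.array([(u-s['cx'])/s['fx'],(v-s['cy'])/s['fy'],1]); P=s['pose']
    if z is None: return P[:3,:3]@(r*d)+P[:3,3]
    w=P[:3,:3]@r; return P[:3,3]+w*(z-P[2,3])/w[2]
E
python3 - <<'E'
from h import *
o=get_obs();print(o)
a=snap('top','top0');b=snap('scene','sc0')
cv2.imwrite('pics/both.png',cv2.resize(np.vstack([a['pixels'],b['pixels']])[:,:,::-1],None,fx=.78,fy=.78))
print(a['pose'],a['fx'],b['pose'])
E
```

```text
{'clock': 0.0, 'joint_pos': array([-4.83521467e+01,  2.05911496e+01,  6.35336731e-01, -1.94591236e-02,
       -7.01376901e+01, -1.65056646e+01]), 'qvel': array([-0.05242263, -0.00041058,  0.08032881,  0.02407484,  0.07727094,
       -0.00186941]), 'tau': array([-6.93799320e-04, -5.82724464e+01,  2.93061680e+01,  6.99759990e+00,
        6.99918033e-03, -1.43747975e-04]), 'tool_pos': array([ 0.28653742, -0.61062686,  0.22563988]), 'orientation': array([-1.79990972e+02, -9.48474234e-02,  1.15135555e+02]), 'force': array([ 0.3792682 , -0.17339147,  0.05292104]), 'moment': array([ 0.00283156, -0.03286872, -0.08124617]), 'opening': 0.08758043741061779}
[[ 0.0153397  -0.98338277  0.18089507  0.36878706]
 [-0.9998027  -0.01280198  0.01518795 -0.11601745]
 [-0.01261975 -0.18109236 -0.98338512  1.1762675 ]
 [ 0.          0.          0.          1.        ]] 388.98176482895326 [[ 0.70474749  0.58714336 -0.39823819  1.14175626]
 [ 0.7093194  -0.59423487  0.37914498 -0.64485054]
 [-0.01403456 -0.54967954 -0.8352577   1.23430668]
 [ 0.          0.          0.          1.        ]]
```

View pics/top0.png

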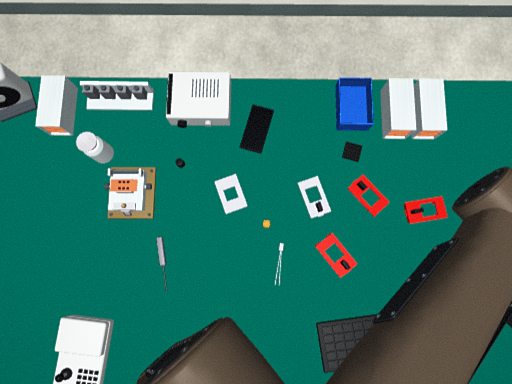

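View pics/sc0.png

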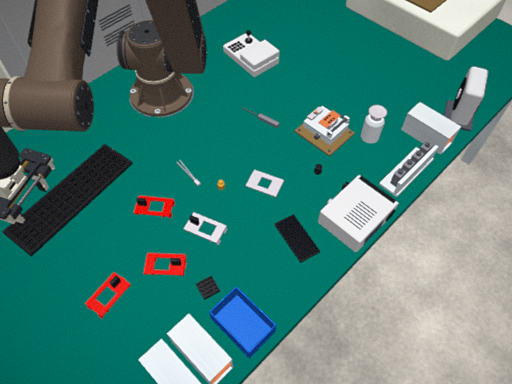

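The candidates in the top view are:
- a pale frame with a black grip at (314,197)
- three red look-alikes at (369,194), (426,209) and (336,255)
- a plain pale frame without a grip at (231,194), which is the spare plate

The pale one at (314,197) fits the description. The workholder is at (131,192). I'll confirm both in one enlarged crop.

```bash
python3 - <<'E'
from h import *
s=load('top0')
a=s['pixels'][160:230,90:170,::-1];b=s['pixels'][167:227,280:360,::-1]
f=lambda i:cv2.resize(i,None,fx=7,fy=7,interpolation=cv2.INTER_CUBIC)
c=np.vstack([f(a)[:,:],])
cv2.imwrite('pics/c1.png',np.hstack([cv2.resize(a,(400,350),interpolation=cv2.INTER_CUBIC),cv2.resize(b,(400,300),interpolation=cv2.INTER_CUBIC)[:300].copy() if 0 else cv2.copyMakeBorder(cv2.resize(b,(400,300),interpolation=cv2.INTER_CUBIC),0,50,0,0,cv2.BORDER_CONSTANT)]))
for u,v in [(314,197),(320,209),(131,192),(111,172),(145,172),(153,215)]: print(u,v,pt(s,u,v).round(4))
E
```

```text
314 197 [ 0.5595 -0.2775 -0.0033]
320 209 [ 0.5154 -0.2868  0.0527]
131 192 [0.5548 0.2607 0.0729]
111 172 [0.6106 0.319  0.0847]
145 172 [0.6204 0.2322 0.0464]
153 215 [0.4969 0.2129 0.0007]
```

View pics/c1.png

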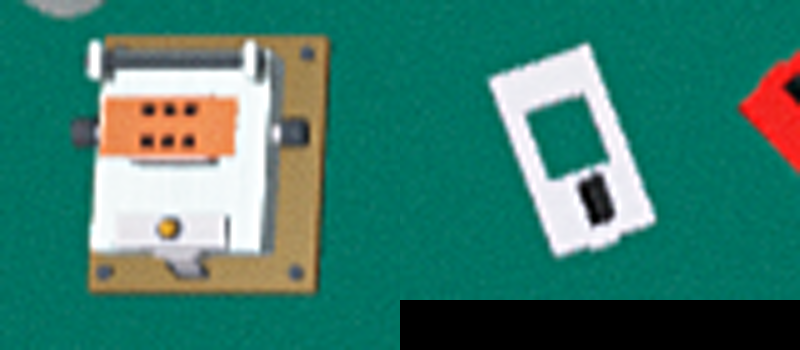

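The crop confirms it: a pale frame with a window and a black grip at crop (596,200), front tab at the lower end. In the workholder, the bar runs from crop (107,60) to (243,60), with the plunger at (168,228).

```bash
python3 - <<'E'
from h import *
s=load('top0')
L=lambda X,Y,z:pt(s,90+X/5-.4,160+Y/5-.4,z)
R=lambda X,Y,z:pt(s,280+(X-400)/5-.4,167+Y/5-.4,z)
rl,rr,fr,fl=[R(*p,.019) for p in [(490,78),(588,44),(656,220),(556,257)]]
print(np.linalg.norm(rl-rr),np.linalg.norm(rl-fl),np.linalg.norm(fr-fl))
d=(rl+rr-fl-fr)/2; yaw=np.arctan2(d[1],d[0]); c=(rl+rr+fl+fr)/4; u=np.array([np.cos(yaw),np.sin(yaw),0])
print('clamp yaw',np.degrees(yaw),'origin',c-3*u*.001,'grip',c-35e-3*u)
print('grip top meas',R(596,186,.051),R(606,220,.051))
P=[L(*p,.0) for p in [(105,37),(328,37),(317,293),(89,293)]]
print('plate',[p.round(4) for p in P])
b=[L(96,60,.08),L(253,60,.08)];pl=L(168,226,.077)
m=L(175,60,.082);print('bar',b,m,'pl',pl); d=m-pl; print(np.linalg.norm(d[:2]),np.degrees(np.arctan2(d[1],d[0])))
d=b[0]-b[1];print(np.linalg.norm(d),np.degrees(np.arctan2(-d[0],d[1])))
E
```

```text
0.06340609981683659 0.11492774846263049 0.0641016300073084
clamp yaw 19.894648327553398 origin [ 0.55495264 -0.27566714  0.019     ] grip [ 0.5248624  -0.28655648  0.019     ]
grip top meas [ 0.53087085 -0.28379644  0.051     ] [ 0.5110141  -0.28931228  0.051     ]
plate [array([0.6454, 0.3554, 0.    ]), array([0.6471, 0.2157, 0.    ]), array([0.4872, 0.2125, 0.    ]), array([0.4852, 0.3518, 0.    ])]
bar [array([0.61278997, 0.32740842, 0.08      ]), array([0.61393072, 0.23592618, 0.08      ])] [0.61291808 0.28062702 0.082     ] pl [0.51666245 0.27900867 0.077     ]
0.0962692294064699 0.9632287910880433
0.09148935312829258 0.7144214465405672
```

```bash
python3 -m pendant '[[[30,40,-5,0,0,-1],[75,103,-15,0,0,-2],[125,170,-30,0,0,-3],[170,235,-40,0,0,-4],[210,290,-50,0,0,-5],[230,318,-57,0,0,-5.2],[235,324,-57,0,0,-5.2],[235,324,-57,0,0,-5.2],[235,324,-57,0,0,-5.2]]]' -1
python3 - <<'E'
from h import *
o=get_obs();s=snap('wrist','w1');s['o']=o;pickle.dump(s,open('pics/w1.pkl','wb'))
print(o['tool_pos'],o['orientation'],o['force'],s['fx'],s['cx'],s['cy'],s['tool_from_camera'])
cv2.imwrite('pics/w1b.png',cv2.resize(s['pixels'][:,:,::-1],None,fx=1.5,fy=1.5))
E
```

```text
clock: 1.23
tool_pos: [0.5215, -0.2869, 0.1693]
orientation: [-180.0, -0.0, 110.0]
force: [0.1, -1.1, -0.4]
opening: 0.0876
[ 0.52152824 -0.28689602  0.1692886 ] [-1.79961054e+02 -2.18796234e-02  1.09977499e+02] [ 0.05300558 -1.07520757 -0.3727044 ] 297.3186396354542 253.55666666948667 190.9126071302005 [[ 9.99999540e-01  2.05983040e-04  9.36645230e-04  6.39501244e-04]
 [-4.30141917e-04  9.69248530e-01  2.46083525e-01 -6.63961357e-02]
 [-8.57152980e-04 -2.46083815e-01  9.69248173e-01 -1.57566770e-01]
 [ 0.00000000e+00  0.00000000e+00  0.00000000e+00  1.00000000e+00]]
```

View pics/w1b.png

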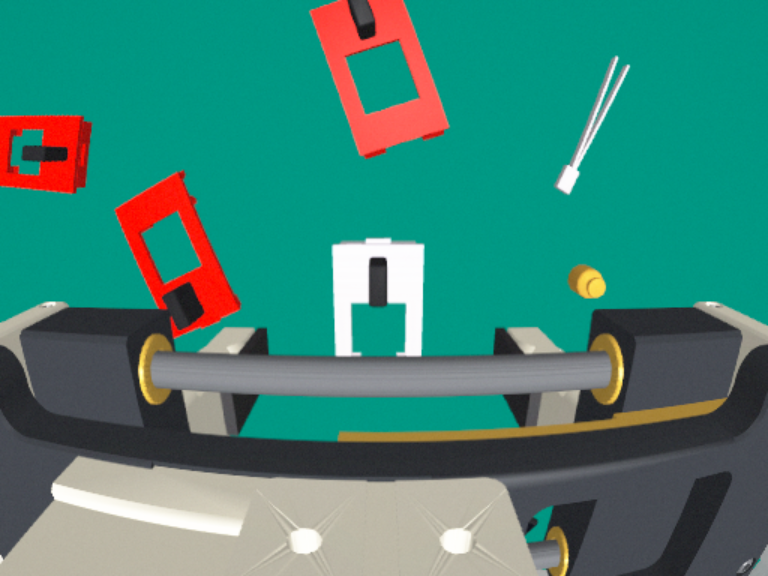

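Wrist view: the clamp is square to the gripper, with its front edge at (378,243) and its grip at (370..387, 260..306), in 1.5x pixels.

```bash
cat >> h.py <<'E'
from scipy.spatial.transform import Rotation as Ro
def wpt(s,u,v,z):
    """wrist fisheye pixel -> tool coords, world point on plane z"""
    o=s['o'];T=s['tool_from_camera'];x=(u-s['cx'])/s['fx'];y=(v-s['cy'])/s['fy'];r=np.hypot(x,y)+1e-9
    ray=np.array([np.sin(r)*x/r,np.sin(r)*y/r,np.cos(r)])
    R=Ro.from_euler('xyz',o['orientation'],degrees=True).as_matrix()
    w=R@(T[:3,:3]@ray); p0=o['tool_pos']+R@T[:3,3]
    W=p0+w*(z-p0[2])/w[2]; return R.T@(W-o['tool_pos']),W
E
python3 - <<'E'
from h import *
s=load('w1')
for n,u,v,z in [('fl',333.5,243.5,.019),('fr',423.5,243.5,.019),('griptop rear l',370,306,.051),('r',387,306,.051),('gripbase front',378,259,.019),('winfront',378,305,.019)]:
    a,b=wpt(s,u/1.5-.17,v/1.5-.17,z);print(n,(a*1e3).round(1),b.round(4))
E
```

```text
fl [-32.  -19.4 150.3] [ 0.5142 -0.3236  0.019 ]
fr [ 30.9 -19.4 150.3] [ 0.4927 -0.2644  0.019 ]
griptop rear l [ -5.9  16.5 118.3] [ 0.539  -0.2868  0.051 ]
r [  5.1  16.5 118.3] [ 0.5353 -0.2765  0.051 ]
gripbase front [ -0.9  -8.2 150.3] [ 0.514  -0.2905  0.019 ]
winfront [ -0.9  25.4 150.3] [ 0.5456 -0.2791  0.019 ]
```

```bash
python3 -m pendant '[[[3,1,-30,0,0,0],[3,1,-70,0,0,0],[3,1,-110,0,0,0],[3,1,-135,0,0,0],[3,1,-146,0,0,0],[3,1,-146,0,0,0],[3,1,-146,0,0,0]]]' -1
python3 -m pendant '[[[0,0,0,0,0,0],[0,0,0,0,0,0],[0,0,0,0,0,0],[0,0,0,0,0,0],[0,0,0,0,0,0],[0,0,0,0,0,0],[0,0,0,0,0,0],[0,0,0,0,0,0]]]' 1
```

```text
clock: 2.15
tool_pos: [0.5254, -0.2865, 0.0248]
orientation: [179.9, 0.1, 109.9]
force: [0.6, 0.0, 0.9]
opening: 0.0875
clock: 3.15
tool_pos: [0.5248, -0.2861, 0.0235]
orientation: [-180.0, 0.0, 109.9]
force: [0.2, -0.7, 0.0]
opening: 0.0132
```

```bash
python3 -m pendant '[[[0,0,20,0,0,0],[0,0,60,0,0,0],[0,5,105,0,0,-1],[0,25,145,0,0,-3],[2,60,160,0,0,-6],[3,105,160,0,0,-9],[4,150,160,0,0,-12],[4,195,160,0,0,-15],[4,240,160,0,0,-17],[4,285,160,0,0,-19]]]' 1
python3 -m pendant '[[[0,45,0,0,0,0],[0,90,0,0,0,0],[1,135,0,0,0,0],[2,180,0,0,0,0],[3,220,0,0,0,0],[4,250,0,0,0,0],[4,272,0,0,0,0],[4,281,0,0,0,0],[4,281,0,0,0,0],[4,281,0,0,0,0]]]' 1
python3 - <<'E'
from h import *
o=get_obs();s=snap('wrist','w2');s['o']=o;pickle.dump(s,open('pics/w2.pkl','wb'));snap('top','top2');snap('scene','sc2')
print(o['tool_pos'],o['orientation'],o['force'],o['opening'],o['joint_pos'])
cv2.imwrite('pics/w2b.png',cv2.resize(s['pixels'][:,:,::-1],None,fx=1.5,fy=1.5))
E
```

```text
clock: 4.4
tool_pos: [0.5281, 0.0004, 0.1833]
orientation: [-180.0, -0.0, 90.9]
force: [0.8, 0.1, -2.6]
opening: 0.0121
clock: 5.65
tool_pos: [0.5326, 0.279, 0.1835]
orientation: [-180.0, 0.0, 90.9]
force: [-0.8, 0.1, -2.3]
opening: 0.0119
[0.53264637 0.27904515 0.18353803] [-1.79982178e+02  1.49753109e-02  9.09022401e+01] [-0.77096797  0.12607204 -2.28722482] 0.011860642010793404 [ 4.62484537e+01  1.54640202e+01 -1.24503095e+01 -2.43591534e-03
 -6.21088489e+01 -1.35345076e+02]
```

View pics/w2b.png

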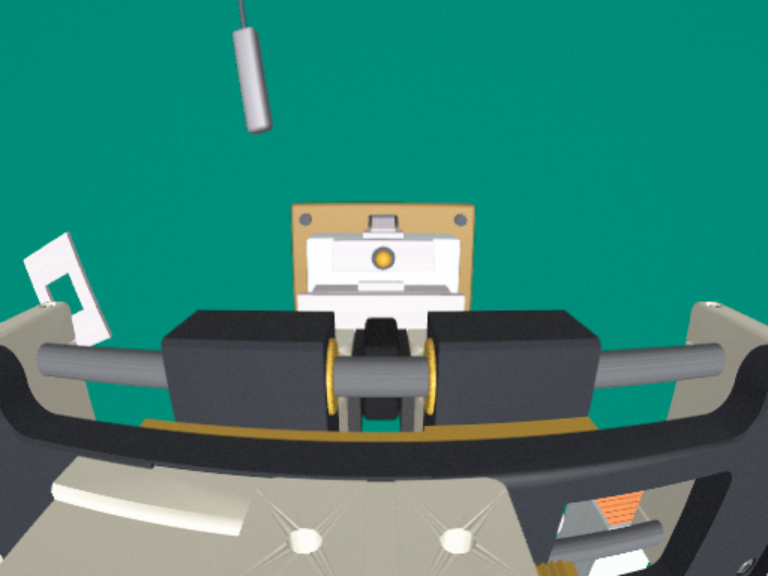

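Wrist view: the clamp's front edge is at row about 294 (298..466), the plunger tip at (383,258), and the plate's front edge at row 205 (292..475).

```bash
python3 - <<'E'
from h import *
s=load('w2')
for n,u,v,z in [('plunger',383,258,.0755),('platefl',292,205,.006),('platefr',475,205,.006),('ledge front l',332,240,.068),('ledge r',435,240,.068),('cl fl top',298,294,.179),('cl fr',466,294,.179),('clfoot front',382,310,.160)]:
    a,b=wpt(s,u/1.5-.17,v/1.5-.17,z);print(n,(a*1e3).round(1),b.round(4))
for f,r in(('top2',(95,165,80,70)),('sc2',(285,95,80,70))):
    x,y,w,h=r; crop(f,x-5,y-5,x+w,y+h,7,f+'c')
a=cv2.imread('pics/top2c.png');b=cv2.imread('pics/sc2c.png');cv2.imwrite('pics/c2.png',cv2.resize(np.hstack([a,b]),None,fx=.66,fy=.66))
E
```

```text
plunger [  2.1 -17.1 108. ] [0.5155 0.2809 0.0755]
platefl [-66.5 -45.4 177.6] [0.4882 0.2118 0.006 ]
platefr [ 72.4 -45.6 177.5] [0.4858 0.3507 0.006 ]
ledge front l [-29.5 -27.1 115.6] [0.5059 0.2491 0.068 ]
ledge r [ 34.4 -27.2 115.5] [0.5049 0.313  0.068 ]
cl fl top [-30.9 -22.6   4.6] [0.5106 0.2478 0.179 ]
cl fr [ 33.2 -22.6   4.5] [0.5096 0.3118 0.179 ]
clfoot front [  1.2 -10.4  23.5] [0.5222 0.2801 0.16  ]
```

View pics/c2.png

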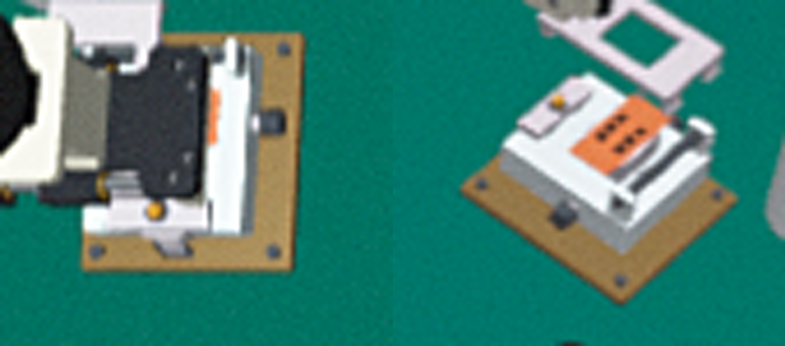

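```bash
python3 - <<'E'
from h import *
s=load('sc2')
for X,Y in[(705,52),(660,85),(580,35),(590,14),(690,40),(640,75)]:
    print(X,Y,pt(s,280+(X-393)/4.62-.4,90+Y/4.62-.4).round(4))
E
python3 -m pendant '[[[1,1,-20,0,0,0],[1,1,-45,0,0,0],[1,1,-60,0,0,0],[1,1,-68,0,0,0],[1,1,-68,0,0,0],[1,1,-68,0,0,0]]]' 1
python3 - <<'E'
from h import *
snap('scene','sc3');crop('sc3',285,80,365,155,9,'c3');print(get_obs()['force'])
E
```

```text
705 52 [0.6146 0.3002 0.1749]
660 85 [0.6139 0.2513 0.1785]
580 35 [0.5445 0.2495 0.1784]
590 14 [0.5435 0.2591 0.1909]
690 40 [0.6021 0.2984 0.179 ]
640 75 [0.5999 0.2465 0.1816]
clock: 6.55
tool_pos: [0.5342, 0.2813, 0.1164]
orientation: [179.9, -0.0, 91.0]
force: [-0.5, -0.1, -2.4]
opening: 0.0115
[-0.08168049  0.08261766 -0.92995753]
```

View pics/c3.png

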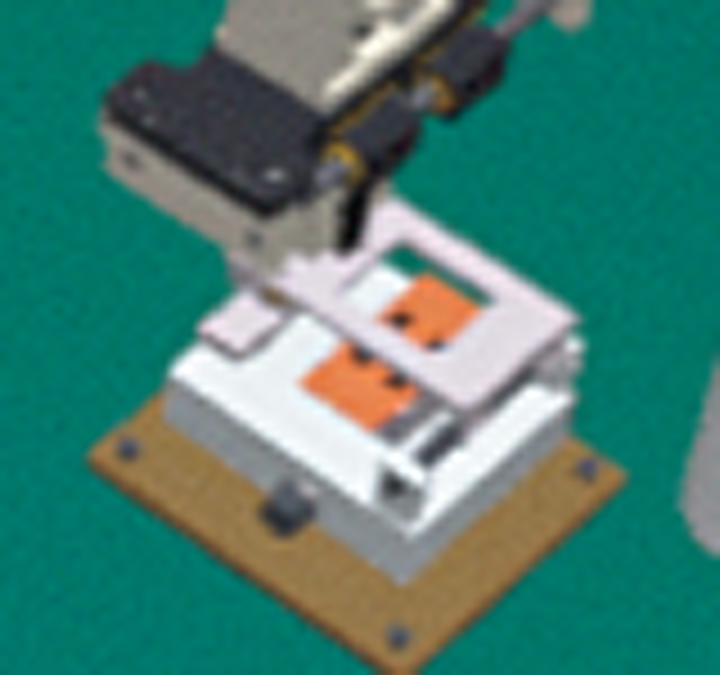

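The clamp is level and over the workholder. I'll lower it slowly onto the bar.

```bash
python3 -m pendant '[[[0,0,-5,0,0,0],[0,0,-9,0,0,0],[0,0,-13,0,0,0],[0,0,-15,0,0,0],[0,0,-15,0,0,0]]]' 1
python3 -m pendant '[[[0,0,-2,0,0,0],[0,0,-4,0,0,0],[0,0,-4,0,0,0],[0,0,-4,0,0,0]]]' 1
```

```text
clock: 7.22
tool_pos: [0.5337, 0.2809, 0.1005]
orientation: [-180.0, 0.0, 90.9]
force: [0.1, -0.9, -2.3]
opening: 0.0117
clock: 7.72
tool_pos: [0.5339, 0.281, 0.0968]
orientation: [180.0, -0.0, 90.9]
force: [-0.3, -0.5, 1.6]
opening: 0.0119
```

```bash
python3 -m pendant '[[[0,0,-2,0,0,0],[0,0,-4,0,0,0],[0,0,-4,0,0,0],[0,0,-4,0,0,0]]]' 1
python3 - <<'E'
from h import *
snap('scene','sc4');crop('sc4',285,80,365,155,9,'c4')
E
```

```text
clock: 8.22
tool_pos: [0.5339, 0.281, 0.0927]
orientation: [180.0, -0.0, 90.9]
force: [-0.7, -0.2, 3.7]
opening: 0.0115
```

View pics/c4.png

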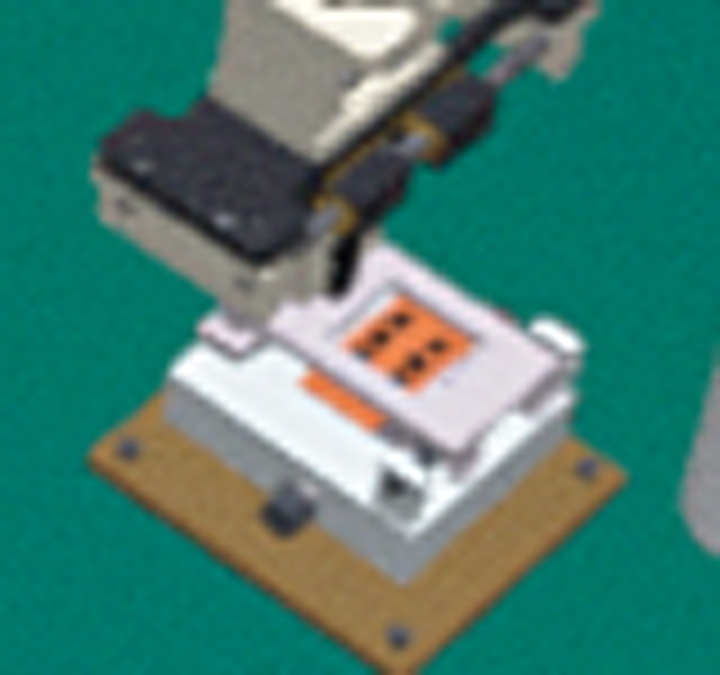

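The hooks straddle the bar and the window frames the anvil. I'll press on in small steps.

```bash
python3 -m pendant '[[[0,0,-1,0,0,0],[0,0,-1,0,0,0],[0,0,-1,0,0,0]]]' 1
python3 -m pendant '[[[0,0,-0.6,0,0,0],[0,0,-0.6,0,0,0],[0,0,-0.6,0,0,0]]]' 1
python3 -m pendant '[[[0,0,-0.6,0,0,0],[0,0,-0.6,0,0,0],[0,0,-0.6,0,0,0]]]' 1
```

```text
clock: 8.65
tool_pos: [0.5339, 0.281, 0.0918]
orientation: [180.0, -0.0, 90.9]
force: [-1.6, -0.5, 5.3]
opening: 0.0113
clock: 9.02
tool_pos: [0.5339, 0.281, 0.0917]
orientation: [180.0, -0.0, 91.0]
force: [-2.5, -1.3, 9.0]
opening: 0.0117
clock: 9.4
tool_pos: [0.5339, 0.281, 0.0917]
orientation: [180.0, -0.0, 91.0]
force: [-4.1, -1.9, 13.6]
opening: 0.0121
```

```bash
python3 - <<'E'
from h import *
o=get_obs();print(o['force'],o['moment'],o['tool_pos'])
s=snap('scene','sc5')
for X,Y in[(400,395),(440,430),(470,420),(530,375),(300,320),(370,260),(320,335)]:
    print(X,Y,pt(s,285+X/9-.4,80+Y/9-.4).round(4))
w=snapshot('wrist');w['o']=o;pickle.dump(w,open('pics/w5.pkl','wb'))
cv2.imwrite('pics/w5.png',cv2.resize(w['pixels'][120:250,170:340,::-1],None,fx=4.5,fy=4.5,interpolation=cv2.INTER_CUBIC))
E
```

```text
[-4.05258265 -1.92191506 13.59157739] [-0.73435248  1.70367688  0.03550867] [0.53389077 0.28100145 0.09166147]
400 395 [0.5904 0.259  0.0817]
440 430 [0.6132 0.2538 0.0845]
470 420 [0.6171 0.2667 0.0828]
530 375 [0.6178 0.3019 0.08  ]
300 320 [0.5421 0.2577 0.0867]
370 260 [0.5422 0.2978 0.0889]
320 335 [0.5513 0.2588 0.0847]
```

View pics/w5.png

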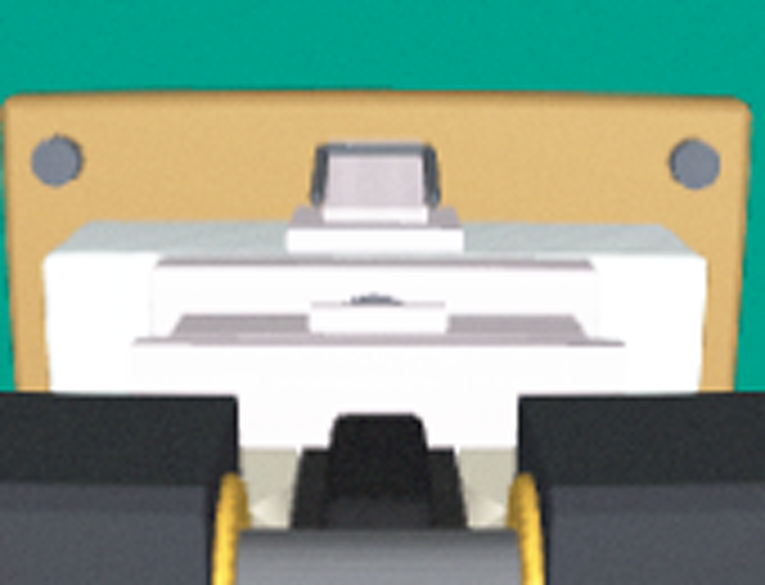

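```bash
python3 -m pendant '[[[0,0,-0.5,0,0,0],[0,0,-0.5,0,0,0],[0,0,-0.5,0,0,0],[0,0,-0.5,0,0,0]]]' 1
python3 - <<'E'
from h import *
import warnings
a=get_obs();print(a['force'],a['moment'],a['tool_pos'])
def plane(ss,pol):
    out=[]
    for s in ss:
        m=np.zeros((384,512),np.uint8);cv2.fillPoly(m,[np.int32([(285+x/9-.4,80+y/9-.4) for x,y in pol])],1)
        vs,us=np.nonzero(m);Q=np.array([pt(s,u,v) for u,v in zip(us,vs)]);out.append(Q)
    Q=np.vstack(out);Q=Q[abs(Q[:,2]-np.median(Q[:,2]))<.008]
    return len(Q),Q.mean(0).round(4),np.median(Q[:,2]).round(4)
S=[load('sc4'),load('sc5')]+[snapshot('scene') for _ in range(3)]
pickle.dump(S[-1],open('pics/sc6.pkl','wb'))
for n,p in {'rear strip':[(410,405),(450,435),(555,365),(500,335)],'left-front':[(285,320),(330,345),(350,330),(300,300)],'block L':[(190,370),(260,420),(290,400),(230,355)],'base':[(130,480),(250,560),(230,530),(150,470)],'chip':[(370,345),(410,375),(450,345),(400,315)]}.items(): print(n,plane(S[1:],p))
E
```

```text
clock: 10.0
tool_pos: [0.5339, 0.2811, 0.0917]
orientation: [179.9, -0.0, 91.0]
force: [-5.4, -2.8, 17.0]
opening: 0.0123
[-5.40661185 -2.75625951 16.95020087] [-0.93638268  2.25959561  0.03526589] [0.53387868 0.28106198 0.09166023]
rear strip (349, array([0.6084, 0.284 , 0.0854]), np.float64(0.0854))
left-front (74, array([0.5447, 0.2613, 0.0855]), np.float64(0.0853))
block L (174, array([0.5303, 0.2393, 0.0573]), np.float64(0.0574))
base (144, array([0.5331, 0.2149, 0.0093]), np.float64(0.0094))
chip (164, array([0.5727, 0.2834, 0.0793]), np.float64(0.0794))
```

```bash
python3 -m pendant '[[[0,0,0,0,0,0],[0,0,0,0,0,0],[0,0,0,0,0,0],[0,0,0,0,0,0],[0,0,0,0,0,0],[0,0,0,0,0,0]]]' 1
python3 -c "
from plant import *
o=get_obs();print(o['force'],o['tool_pos']);print(close_job())"
```

```text
clock: 10.9
tool_pos: [0.5339, 0.281, 0.0916]
orientation: [179.9, -0.0, 91.0]
force: [-6.0, -3.1, 17.2]
opening: 0.0118
[-5.9646345  -3.11985061 17.21558955] [0.53389226 0.28102847 0.091623  ]
the job is handed in; nothing more can be done
None
```

I fitted the clamp to the workholder and handed the job in at about 11 s, with the gripper still holding it down; no verdict was reported. I picked the pale clamp up by its black grip, hung its hooks over the cross bar, and pressed the front down until it stopped hard.

**Last checks that agreed:**
- **Height:** the tool stopped at z 91.6 mm, against about 91.5 mm expected with the clamp fully home.
- **Level:** camera depth put the plate's top at 85.4 mm at the rear and 85.3 mm further forward. That is about 86 mm after correcting for the camera reading low, against 87 mm nominal.
- **Push:** the push was steady at about 17 N. I estimate roughly 10 N of that lands on the ledge after the plunger's share.
- **Hooks:** the last enlarged view, just before the final press, showed them straddling the bar, with the window around the anvil.

**Less certain:**
- **Sideways force:** it rose to about 6 N in x and 3 N in y while pressing, and I left it uncorrected. The clamp did not visibly move.
- **Ledge force:** I worked it out from the wrist force and moment; it was not measured directly.
- **Depth readings:** single readings on the rear of the plate scattered by a few mm, so I relied on averages over areas.
- **Other items:** I did not re-measure the things on the bench. The arm kept clear of them on the planned path.

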